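Hang the spring-press guard door and shut it

TASK

Take the guard door out of its slanted rack and hang it on the spring press with the door swung well open, lowering both hinge knuckles over the two hinge pins and keeping hold of it until it rests fully down on both brackets. Then let go and push the door shut against its stop. Leave the bearing ring, the jar and the can where they are.

Things in the scene. Friction and masses are not known exactly. Their poses are not given: they have to be found in the camera images.
- guard_center (a point): centre of the guard door's panel: a loose aluminium plate 160 wide, 150 high, 8 thick, 0.3-0.65 kg, dark louvre strips, two steel tube knuckles at its hinge edge. Door axes: x from hinge edge to free edge (panel -80 to +80, hinge axis at -93), y through the thickness, +y the outer face, -y the inner face, z up along the door (-75 to +75)
- guard_top (a point): middle of the door's top edge, where it can be gripped across its 8 mm thickness; axes as the door. At the start the door leans in the rack 26 degrees from vertical, top towards the robot, inner face up; the top 65 mm of both faces are clear of the rack, for a tool tilted along the door
- guard_edge (a point): middle of the door's free vertical edge, 80 mm from the panel's centre; axes as the door
- guard_pull (a point): middle of the bar of a D-shaped pull on the door's outer face, 26 mm out from the panel's mid-plane, 18 from the free edge; 8 mm round bar, 55 long along door z; axes as the door
- knuckle_low (a point): centre of the lower end face of the lower knuckle, on the hinge axis: 93 from the panel's centre line, 15 above the door's lower edge. Each knuckle is a steel tube along door z, 24 high, 21 outside diameter, with a 12 mm through hole; axes as the door
- knuckle_high (a point): the same point of the upper knuckle, 90 mm higher (105 above the door's lower edge)
- machine: fixed grey steel spring press, an open-fronted box 225 wide, 205 high, a coil spring inside, a round ram housing on the roof (to 270 high, 105 or more behind the hinge axis). Origin on the table under the hinge axis; x along the front from hinge side to stop side, y out of its open front, z up. Front plane at y = -14. Shut, the door has these same axes; hung, its top edge is 200 above the table
- stop (a point): middle of the front face of the dark stop strip (45 wide, 130 high) that the shut door's inner face meets near its free edge, 5.5 mm behind the hinge axis plane; axes as the press. The door opens towards the press's +y and turns easily on the pins: light friction, no spring or latch, it stays where left. Shut, its outer face is at the press's y = +4
- pin_low (a point): foot of the lower hinge pin, on its bracket's top, 65 above the table; axes as the press. Both pins stand upright on one vertical line, 9 mm thick, 20 long, the last 6 tapering to 3. A seated knuckle's point coincides with its pin's point. Brackets are round, 20 across, 8 thick
- pin_high (a point): foot of the upper pin, 90 mm above the lower one (155 above the table). Its bracket overhangs the lower pin, so the lower knuckle cannot come straight down from high above: bring the door in sideways from the front (the press's +y) with its knuckles 21 to 55 mm higher than seated, then lower it
- rack: fixed dark steel rack, base 160 x 160. Origin on the table below the middle of the channel; z up, the door's top leans to the rack's -x. The door's lower edge sits 20 mm above the table in a slanted channel 10 wide, 90 long; a lip 18 deep holds its inner face, a backrest 70 wide lies under the door up to 75 mm from its lower edge. Draw the door out along its own plane
- bearing_center (a point): centre of a loose steel bearing ring lying flat, 68 across, 18 high: leave it alone
- jar_center (a point): centre of a loose white jar with a dark lid, 52 across, 50 high: leave it alone
- can_center (a point): centre of a loose plain metal can, 60 across, 45 high: leave it alone

How it is judged:
By the outcome, as a careful person would: the job done as asked, in the order asked, and still so for the second after the job is handed in, with the robot touching nothing.
It also fails if it takes over 62 s, if anything falls off the work surface, if the arm or the gripper's body presses on something with over 40 N, if the wrist force passes 120 N, or if a joint passes its speed limit or range.

ROBOT

A 6-joint arm with a two-finger parallel gripper is mounted at the origin on the work surface. World frame = base frame: x ahead of the robot, y to its left, z up, the work surface at z = 0. Lengths are in mm, angles in rad, forces in N, time in s.
With the tool pointing down it reaches from about 250 to 775 mm from the base axis. Payload 8.9 kg.
Tool frame: the origin (TCP) lies at the very end of the fingers, on their centre line; the grasp point (between the pads) lies 19 mm behind it (grasp_offset is the x of the grasp point in the tool frame, in mm); x points along the fingers, z is the direction in which the jaws open and shut, and the axes are right-handed (so a half turn about x gives the same grasp; the last joint's range is limited). The gripper opens to 85 mm and grips with 20 to 120 N. Pads are 22 mm wide; open, the fingers measure 114 mm over their backs; the gripper's body (76 mm by 85 mm) begins 54 mm behind the grasp point. The pads swing forward as they close: fully open they stand 13 mm farther back than shut.
Start: joints at [-1.248, 0.291, -0.153, 1.127, 0, 1.431], TCP at [233.92, -470.005, 231.305] pointing down, gripper open.
Joint ranges: [-2.52, 2.52], [-0.91, 1.74], [-1.3, 1.37], [-1.96, 2.02], [-1.52, 1.47], [-3.14, 3.14]. Speed limits (rad/s): [2.22, 2.22, 2.79, 3.14, 3.14, 3.14].

INTERFACE

Orientations are given as a 3x3 rotation matrix whose columns are the frame's x, y, z axes.
In Python, from workcell import * gives the robot as it stands.
- The arm moves only by the shell command python3 -m jog 'ROWS' [OPENING] [FORCE]. ROWS is JSON, one flat list of numbers, 6 for each row, row after row: the shift along the world's x, y, z in mm, then the turn, a rotation vector about the world's x, y, z in rad. A call has 1 to 20 rows; each row shifts and turns the commanded pose from where the row before left it; what a row does not reach is not made up. A row lasts 1/10 s, in which the tool goes at most 50 mm and 8.59 degrees, less where a joint would pass 70% of its speed; a pose out of reach is approached as far as the arm can. A call with a gripper value outside its range is refused whole. OPENING is the closure in counts, from 0 (fully open) to 255 (shut), set as the call begins (- or left out, the last holds). The fingers move at their own pace and stop on an object; FORCE is the grip in N (left out, the last holds). Time passes only in rows, so rows that do not move let the fingers close. It gives the time, the measured TCP pose, the force and the opening at its end, in the units of the state.
- observe(): the state, without advancing time (a new reading comes with each control period).
- capture(name): name is "scene" or "top"; returns (picture, depth): 400x640x3 uint8, blue, green, red; 400x640 float32, mm along the optical axis (not along the pixel's ray), 0 where there is no reading.
- camera_info(name): a dict with "fovy" (degrees; the focal length in pixels is half the picture's height over the tangent of half this angle, whatever the lens; pixels are square), "cx", "cy" (the principal point, pixels), "rvec" (rotation vector, rad) and "tvec" (3), from world to camera coordinates, as OpenCV has them. Camera axes: x right, y down, z forward; pixel columns grow to the right and rows downward; lengths in mm; the calibration is good to about 2 mm. A picture is of the moment at which its call begins. camera_info takes no time and is no camera call.
- job_done(): hands the job in, once; it reports no verdict.
Trained networks look in the newest picture that a camera, given by its name, has taken for a name from the list of things; names that differ only in an ending like _2 or _b are one class to them, and where a whole thing is asked for, a point or a joint stands for the part that bears it (a point fixed in the world has none). Each returns a list of dicts, best first, with "conf" (0 to 1); they miss things now and then, are a little off and sometimes report something else, mostly with a low value. They report only what shows in the picture. A call takes as long as a camera call.
- outline_of(label, camera): "region" (400x640 bool, what is visible of it) and "uv" ([column, row] in pixels, amid what is visible of it).
- tip_of(label, camera): "uv" ([column, row] in pixels: a listed point, or the origin of a listed thing).
The state is a dict: "time": time; "qpos": joint angles; "qd": joint speeds; "joint_efforts": joint torques, N m; "ee_pos": TCP position; "tool_rot": TCP orientation; "wrist_force": force on the tool from outside, world axes, zero at the start; "torque": the same for the moment, N m; "opening": opening from 0.0 (shut) to 1.0 (fully open).
Only numpy, scipy, OpenCV 4.12 (cv2) and the standard library are available. Lean on these libraries where they do the work, as an engineer would, in place of code of your own. Each camera call takes 0.05 s, during which the arm holds its last target.

## Working session

There is one attempt and no reset: what is moved stays moved. The work goes in short steps, Python scripts to look and compute and a shell command to move; the robot and the scene stay as the last step left them, time stands still between calls to the robot, and variables do not carry over. Pictures are saved under pics/ and viewed, and the job is handed in when it is done.

```bash
ls; mkdir -p pics; python3 - <<'E'
from workcell import *
import cv2,numpy as np
print(observe())
for n in("scene","top"):
    im,d=capture(n); cv2.imwrite(f"pics/{n}0.png",im); np.save(f"pics/{n}0.npy",d); print(n,camera_info(n))
E
```

```text
pics
{'time': 0.0, 'qpos': array([-1.24827191e+00,  2.91289199e-01, -1.54145803e-01,  1.12669736e+00,
        3.27964419e-05,  1.43149606e+00]), 'qd': array([1.03342154e-03, 1.81506866e-03, 9.07467009e-04, 3.40092536e-04,
       8.78351170e-06, 1.82748069e-04]), 'joint_efforts': array([ 9.04461594e-04, -5.37138283e+01,  3.31374013e+01,  1.57510262e-02,
       -3.93449945e-04, -2.58907340e-05]), 'ee_pos': array([ 233.80035302, -469.56627826,  230.72040615]), 'tool_rot': array([[-3.92367379e-04,  8.95240993e-01,  4.45582103e-01],
       [ 1.27754406e-03,  4.45582222e-01, -8.95240108e-01],
       [-9.99999107e-01,  2.17987752e-04, -1.31854174e-03]]), 'wrist_force': array([ 0.53671705,  0.38794818, -0.318008  ]), 'torque': array([ 0.01699932, -0.01255163, -0.02087203]), 'opening': 1.0000741545335905}
scene {'fovy': 45.75235857427751, 'cx': 323.411499507788, 'cy': 199.65935004100308, 'rvec': array([ 1.40009977,  1.96788858, -1.02566607]), 'tvec': array([ 177.13664992, -213.61936147, 1669.32134843])}
top {'fovy': 43.58738136586307, 'cx': 318.6084897169024, 'cy': 196.77316423532642, 'rvec': array([ 2.0529573 , -2.16356546,  0.2352084 ]), 'tvec': array([  56.61395635,  598.94661927, 1030.77118142])}
```

View pics/scene0.png

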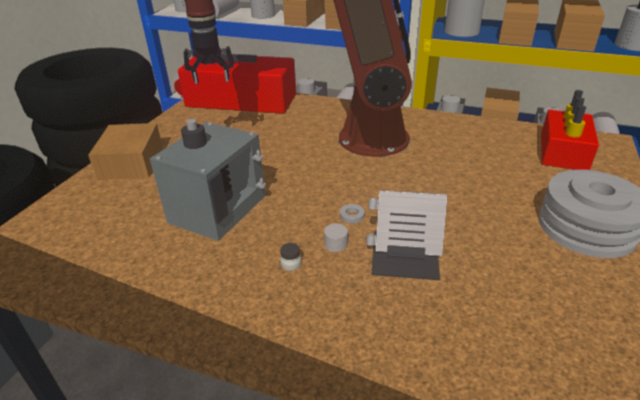

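View pics/top0.png

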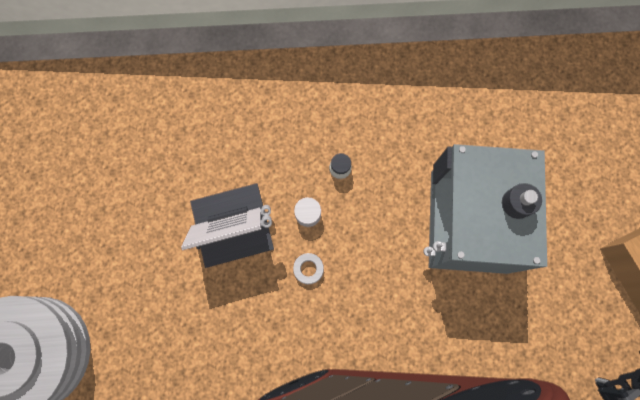

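```bash
cat > h.py <<'E'
from workcell import *
import cv2,numpy as np
from scipy.spatial.transform import Rotation as R
from scipy.optimize import least_squares
CI={n:camera_info(n) for n in("scene","top")}
def K(n):
    c=CI[n]; f=200/np.tan(np.radians(c["fovy"]/2)); return np.array([[f,0,c["cx"]],[0,f,c["cy"]],[0,0,1]])
def proj(P,n):
    return cv2.projectPoints(np.asarray(P,float).reshape(-1,1,3),CI[n]["rvec"],CI[n]["tvec"],K(n),None)[0].reshape(-1,2)
def back(uv,z,n):
    uv=np.atleast_2d(uv); z=np.atleast_1d(z)
    c=np.c_[uv,np.ones(len(uv))]@np.linalg.inv(K(n)).T*z[:,None]
    Rm=cv2.Rodrigues(CI[n]["rvec"])[0]; return (c-CI[n]["tvec"])@Rm
def tri(uvs):  # dict cam->uv
    f=lambda p:np.concatenate([proj(p,n)[0]-uvs[n] for n in uvs])
    s=least_squares(f,[500,0,100.]); return s.x,s.fun
DOOR={"guard_center":(0,0,0),"guard_top":(0,0,75),"guard_edge":(80,0,0),"guard_pull":(62,26,0),"knuckle_low":(-93,0,-60),"knuckle_high":(-93,0,30)}
MACH={"machine":(0,0,0),"pin_low":(0,0,65),"pin_high":(0,0,155)}
def tips(labels,cams=("scene","top")):
    out={}
    for l in labels:
        for n in cams:
            r=tip_of(l,n)
            if r: out[l,n]=(np.array(r[0]["uv"]),r[0]["conf"])
    return out
E
python3 - <<'E'
from h import *
capture("scene");capture("top")
L=list(DOOR)+["machine","pin_low","pin_high","stop","rack","bearing_center","jar_center","can_center"]
t=tips(L)
for l in L:
    u={n:t[l,n][0] for n in CI if (l,n) in t}
    print(l,{n:(u[n].round(1).tolist(),round(t[l,n][1],2)) for n in u}, *( [x.round(1) for x in tri(u)] if len(u)==2 else []))
import pickle; pickle.dump(t,open("t0.pkl","wb"))
print(observe()["time"])
E
```

```text
guard_center {'scene': ([411.3, 225.2], 0.68), 'top': ([219.3, 227.5], 0.87)} [541.8 236.3  84.6] [ 1.7 -0.1  1.4 -0.4]
guard_top {'scene': ([411.8, 192.9], 0.85), 'top': ([222.9, 238.7], 0.92)} [507.  219.9 152.3] [-0.3  0.  -0.2  0.1]
guard_edge {'scene': ([445.2, 225.3], 0.75), 'top': ([185.1, 236.2], 0.63)} [525.5 310.1  90.3] [ 0.1 -0.   0.1 -0. ]
guard_pull {'scene': ([435.3, 229.9], 0.74), 'top': ([197.2, 245.1], 0.87)} [509.9 290.3  59.2] [ 1.1 -0.1  0.9 -0.2]
knuckle_low {'scene': ([374.0, 241.5], 0.79), 'top': ([266.7, 209.8], 0.85)} [581.7 146.4  40.8] [-2.3  0.  -2.   0.6]
knuckle_high {'scene': ([369.2, 210.3], 0.68), 'top': ([265.3, 218.3], 0.72)} [551.8 134.7 112.4] [ 2.2 -0.   1.8 -0.6]
machine {'scene': ([264.6, 202.0], 0.92), 'top': ([422.9, 255.8], 0.81)} [ 465.9 -203.4    1.3] [-0.4 -0.1 -0.3  0.1]
pin_low {'scene': ([261.5, 181.0], 0.57), 'top': ([429.2, 252.4], 0.81)} [ 466.4 -203.2   74. ] [ 0.3  0.1  0.2 -0.1]
pin_high {'scene': ([409.0, 259.5], 0.62), 'top': ([440.6, 245.7], 0.71)} [ 437.4  -80.2 -176.5] [-99.3  -8.7 -78.1  30.6]
stop {'scene': ([215.8, 197.3], 0.74), 'top': ([438.5, 164.6], 0.64)} [ 644.  -231.3  130.3] [ 2.2  0.5  1.7 -0.9]
rack {'scene': ([405.7, 260.4], 0.92), 'top': ([228.8, 218.6], 0.59)} [575.4 233.4  -1.8] [ 0.3 -0.   0.2 -0.1]
bearing_center {'scene': ([351.1, 211.7], 0.96), 'top': ([307.3, 266.9], 0.82)} [453.9  56.9  19. ] [ 0.6  0.   0.5 -0.2]
jar_center {'scene': ([289.9, 255.9], 0.78), 'top': ([340.5, 165.7], 0.68)} [680.1 -29.8  27.4] [ 0.2  0.   0.2 -0.1]
can_center {'scene': ([333.5, 236.9], 0.76), 'top': ([304.8, 214.6], 0.86)} [572.6  52.4  22.6] [ 2.9  0.1  2.5 -0.9]
1.6
```

```bash
cat >> h.py <<'E'
def fitpose(obs,model,x0,yawonly=False):
    # obs: list (label,cam,uv); x=[p, rotvec] or [x,y,yaw] z=0
    def pose(x):
        return (np.array([x[0],x[1],0]),R.from_rotvec([0,0,x[2]]).as_matrix()) if yawonly else (x[:3],R.from_rotvec(x[3:]).as_matrix())
    def f(x):
        p,Rm=pose(x); return np.concatenate([proj(p+Rm@np.array(model[l],float),n)[0]-uv for l,n,uv in obs])
    s=least_squares(f,x0,loss="soft_l1",f_scale=1.5); return pose(s.x),s.fun.reshape(-1,2)
E
python3 - <<'E'
from h import *
import pickle
t=pickle.load(open("t0.pkl","rb"))
print(capture("top")[1].shape)
c,s=np.cos(np.radians(26)),np.sin(np.radians(26))
R0=np.array([[0,-c,-s],[1,0,0],[0,-s,c]])
obs=[(l,n,t[l,n][0]) for l,n in t if l in DOOR]
(p,Rm),r=fitpose(obs,DOOR,np.r_[540,230,85,R.from_matrix(R0).as_rotvec()])
print(p.round(1),Rm.round(3).tolist()); 
for o,e in zip(obs,r): print(o[:2],e.round(1))
print("tilt",np.degrees(np.arccos(Rm[2,2])),"yaw x",np.degrees(np.arctan2(Rm[1,0],Rm[0,0])), "top",p+Rm@[0,0,75])
M=dict(MACH)
obs=[(l,n,t[l,n][0]) for l,n in t if l in M and (l,n)!=("pin_high","scene")]+[("stop",n,t["stop",n][0]) for n in CI]
M["stop"]=(170,-5.5,125)
for hs in (115,125,135):
  for xs in (150,160,170,):
    M["stop"]=(xs,-5.5,hs)
    (q,Rq),r=fitpose(obs,M,[466,-203,0],True)
    print(hs,xs,q.round(1),np.degrees(np.arctan2(Rq[1,0],Rq[0,0])).round(2),np.abs(r).sum().round(1))
# depth door plane
for n in CI:
    d=np.load(f"pics/{n}0.npy"); o=outline_of("guard_center",n) if n=="top" else None
    if n=="scene": capture(n); o=outline_of("guard_center",n)
    print(n,[(x["conf"],x["region"].sum(),x["uv"]) for x in o])
    m=cv2.erode(o[0]["region"].astype(np.uint8),np.ones((3,3)))>0
    v,u=np.nonzero(m&(d>0)); P=back(np.c_[u,v],d[v,u],n)
    for _ in range(4):
        c0=P.mean(0); nn=np.linalg.svd(P-c0)[2][2]; e=(P-c0)@nn; P=P[np.abs(e)<max(2,1.5*e.std())]
    nn*=np.sign(nn[0]); print(len(P),c0.round(1),nn.round(3),e.std(), "center dist",(p-c0)@nn, "fit n",-Rm[:,1].round(3))
# machine roof / front
d=np.load("pics/top0.npy");o=outline_of("machine","top");m=o[0]["region"];v,u=np.nonzero(m&(d>0));P=back(np.c_[u,v],d[v,u],"top")
Q=P[np.abs(P[:,2]-205)<8];print("roof z",np.median(Q[:,2]),len(Q)); 
rc=cv2.minAreaRect(Q[:,:2].astype(np.float32)); print(rc, cv2.boxPoints(rc).round(1).tolist())
B=P[(P[:,2]>140)&(P[:,2]<190)]; print("mid",len(B),B[:40:4].round(0).tolist())
E
```

```text
(400, 640)
[541.7 231.2  86. ] [[-0.2, -0.875, -0.441], [0.979, -0.164, -0.12], [0.033, -0.456, 0.889]]
('guard_center', 'scene') [-0.4 -1. ]
('guard_center', 'top') [ 3.7 -0.5]
('guard_top', 'scene') [0.6 0.4]
('guard_top', 'top') [-1.4 -0.7]
('guard_edge', 'scene') [-0.2  0.5]
('guard_edge', 'top') [0.6 0. ]
('guard_pull', 'scene') [ 1.1 -6.6]
('guard_pull', 'top') [0.3 0.3]
('knuckle_low', 'scene') [-2.6  4.8]
('knuckle_low', 'top') [-2.  -0.6]
('knuckle_high', 'scene') [ 3.4 -0.1]
('knuckle_high', 'top') [1.1 2. ]
tilt 27.193736419281258 yaw x 101.55477148835 top [508.6021171  222.23057404 152.75801409]
115 150 [ 469.  -205.5    0. ] -7.45 34.1
115 160 [ 468.4 -205.5    0. ] -7.8 28.4
115 170 [ 468.2 -205.4    0. ] -7.79 23.4
125 150 [ 469.5 -205.5    0. ] -6.38 35.9
125 160 [ 469.3 -205.5    0. ] -6.44 26.9
125 170 [ 468.5 -205.4    0. ] -6.77 19.3
135 150 [ 469.6 -205.5    0. ] -5.52 37.8
135 160 [ 469.5 -205.5    0. ] -5.55 28.7
135 170 [ 469.  -205.4    0. ] -5.61 19.5
scene [(0.58, np.int64(3923), [409.0, 221.5])]
2295 [539.7 228.1  95.7] [0.879 0.192 0.437] 1.1014958831272397 center dist -1.876008835790574 fit n [0.875 0.164 0.456]
top [(0.67, np.int64(1748), [226.6, 224.7])]
1268 [538.4 225.8 105.2] [0.876 0.19  0.443] 0.6002720063834581 center dist -4.567894370869227 fit n [0.875 0.164 0.456]
roof z 204.63609747523623 9807
((540.4116821289062, -314.8836669921875), (178.58822631835938, 226.75994873046875), 82.66555786132812) [[416.6000061035156, -389.0], [641.5, -417.8999938964844], [664.2999877929688, -240.8000030517578], [439.3999938964844, -211.8000030517578]]
mid 683 [[663.0, -233.0, 189.0], [662.0, -233.0, 181.0], [658.0, -233.0, 188.0], [660.0, -232.0, 175.0], [665.0, -235.0, 151.0], [653.0, -232.0, 189.0], [661.0, -233.0, 156.0], [651.0, -232.0, 189.0], [663.0, -234.0, 145.0], [651.0, -231.0, 182.0]]
```

```bash
cat >> h.py <<'E'
def plan(Pt,Rt):
    o=observe(); d=np.array(Pt)-o["ee_pos"]; rv=R.from_matrix(Rt@o["tool_rot"].T).as_rotvec()
    print("t",round(o["time"],2),"d",d.round(1),"rv",rv.round(4),"deg",np.degrees(np.linalg.norm(rv)).round(1),"F",o["wrist_force"].round(1),"op",round(o["opening"],3))
    return d,rv
def doorR(psi,tilt):
    psi,tilt=np.radians([psi,tilt]); c,s=np.cos(tilt),np.sin(tilt)
    y=-np.array([c*np.cos(psi),c*np.sin(psi),s]); z=np.array([-s*np.cos(psi),-s*np.sin(psi),c]); return np.c_[np.cross(y,z),y,z]
def toolR(Rd): return np.c_[-Rd[:,2],np.cross(-Rd[:,1],-Rd[:,2]),-Rd[:,1]]
E
python3 - <<'E'
from h import *
import pickle
t=pickle.load(open("t0.pkl","rb"))
Rd=doorR(12.2,26); print(Rd.round(3).tolist())
obs=[(l,n,t[l,n][0]) for l,n in t if l in DOOR]
f=lambda p:np.concatenate([proj(p+Rd@np.array(DOOR[l],float),n)[0]-uv for l,n,uv in obs])
s=least_squares(f,[540,230,86],loss="soft_l1",f_scale=1.5);p=s.x
print(p,s.fun.reshape(-1,2).round(1).tolist())
T=p+Rd@[0,0,75]; print("top",T)
Rt=toolR(Rd); g=T+41*Rt[:,0]; pre=g-90*Rt[:,0]
print("grasp",g,"pre",pre,"axis",Rt[:,0]); plan(pre,Rt)
# draw overlay
for n in CI:
    im=cv2.imread(f"pics/{n}0.png")
    C=[(-80,4,-75),(80,4,-75),(80,4,75),(-80,4,75),(-80,-4,-75),(80,-4,-75),(80,-4,75),(-80,-4,75)]
    uv=proj(p+np.array(C)@Rd.T,n)
    for a in uv: cv2.circle(im,tuple(int(v) for v in a.round()),1,(0,0,255),-1)
    for l in DOOR: cv2.circle(im,tuple(int(v) for v in proj(p+Rd@np.array(DOOR[l],float),n)[0].round()),1,(0,255,0),-1)
    u,v=uv.mean(0).astype(int); cr=im[v-75:v+75,u-100:u+100]; cv2.imwrite(f"pics/ov_{n}.png",cv2.resize(cr,None,fx=4,fy=4,interpolation=cv2.INTER_NEAREST))
E
python3 -c "
import cv2,numpy as np
a=cv2.imread('pics/ov_scene.png');b=cv2.imread('pics/ov_top.png')
cv2.imwrite('pics/ov.png',cv2.resize(np.vstack([a,b]),(400,600)))"
```

```text
[[-0.211, -0.878, -0.428], [0.977, -0.19, -0.093], [0.0, -0.438, 0.899]]
[541.70894579 231.27923029  86.06278197] [[-0.3, -1.0], [3.7, -0.5], [1.4, 0.5], [-2.6, -1.2], [-0.3, 1.1], [0.9, 0.6], [0.7, -6.3], [0.8, 0.8], [-3.2, 4.0], [-1.4, -1.0], [3.7, -0.8], [0.4, 1.0]]
top [509.5736263  224.33132829 153.47233544]
grasp [527.14093429 228.12951472 116.62177954] pre [488.57855091 219.79203231 197.51324371] axis [ 0.42847093  0.09263869 -0.89879405]
t 1.85 d [254.7 689.8 -33.8] rv [-0.2115 -0.4399  1.2978] deg 79.4 F [-0.5 -0.8  0.4] op 1.0
```

View pics/ov_scene.png

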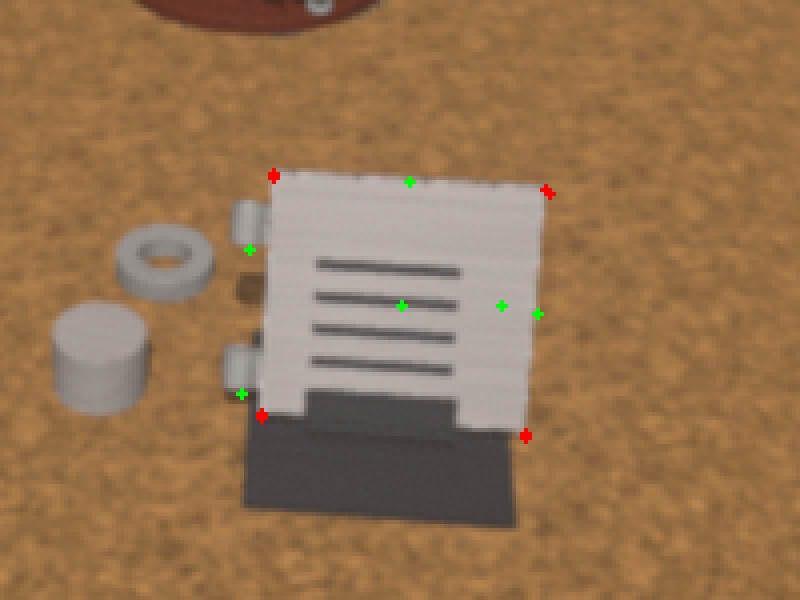

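View pics/ov_top.png

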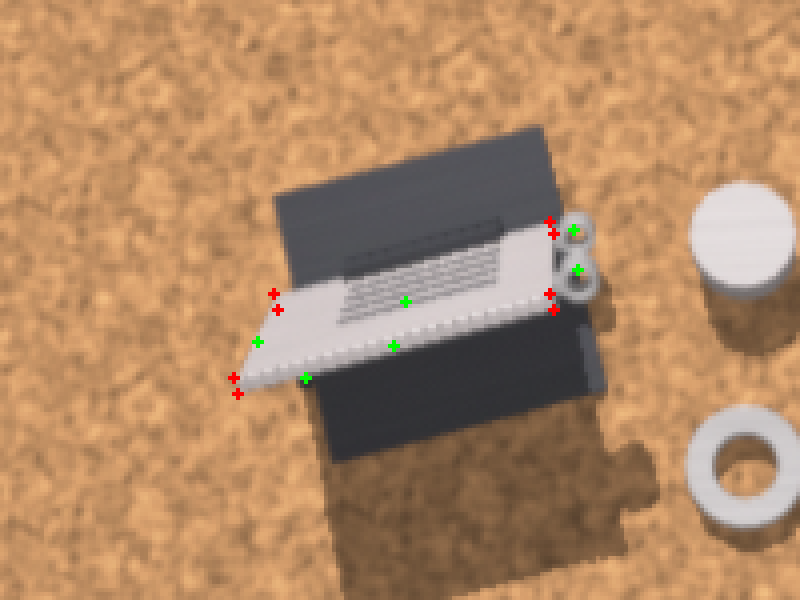

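```bash
python3 -m jog '[12.75,34.5,-1.7,-0.0106,-0.022,0.0649,12.75,34.5,-1.7,-0.0106,-0.022,0.0649,12.75,34.5,-1.7,-0.0106,-0.022,0.0649,12.75,34.5,-1.7,-0.0106,-0.022,0.0649,12.75,34.5,-1.7,-0.0106,-0.022,0.0649,12.75,34.5,-1.7,-0.0106,-0.022,0.0649,12.75,34.5,-1.7,-0.0106,-0.022,0.0649,12.75,34.5,-1.7,-0.0106,-0.022,0.0649,12.75,34.5,-1.7,-0.0106,-0.022,0.0649,12.75,34.5,-1.7,-0.0106,-0.022,0.0649,12.75,34.5,-1.7,-0.0106,-0.022,0.0649,12.75,34.5,-1.7,-0.0106,-0.022,0.0649,12.75,34.5,-1.7,-0.0106,-0.022,0.0649,12.75,34.5,-1.7,-0.0106,-0.022,0.0649,12.75,34.5,-1.7,-0.0106,-0.022,0.0649,12.75,34.5,-1.7,-0.0106,-0.022,0.0649,12.75,34.5,-1.7,-0.0106,-0.022,0.0649,12.75,34.5,-1.7,-0.0106,-0.022,0.0649,12.75,34.5,-1.7,-0.0106,-0.022,0.0649,12.75,34.5,-1.7,-0.0106,-0.022,0.0649]' 0
python3 - <<'E'
from h import *
Rt=toolR(doorR(12.2,26))
g=np.array([527.1,228.1,116.6])
plan(g-90*Rt[:,0],Rt); plan(g,Rt); print(observe()["qpos"].round(2))
E
```

```text
time: 3.85
ee_pos: [489.1, 221.7, 197.4]
tool_rot: [[0.43, -0.214, 0.877], [0.093, 0.977, 0.193], [-0.898, -0.001, 0.44]]
wrist_force: [0.1, -1.0, 0.0]
opening: 1.003
t 3.85 d [-0.6 -2.   0.1] rv [ 0.0007  0.0016 -0.0032] deg 0.2 F [ 0.1 -1.   0. ] op 1.003
t 3.85 d [ 38.    6.4 -80.8] rv [ 0.0007  0.0016 -0.0032] deg 0.2 F [ 0.1 -1.   0. ] op 1.003
[ 0.32  0.02 -0.7   0.39 -0.05  1.66]
```

```bash
python3 -m jog '[6.3,1.1,-13.5,0,0,0,6.3,1.1,-13.5,0,0,0,6.3,1.1,-13.5,0,0,0,6.3,1.1,-13.5,0,0,0,6.3,1.1,-13.5,0,0,0,6.3,1.1,-13.5,0,0,0,0,0,0,0,0,0]'
python3 - <<'E'
from h import *
im,d=capture("top"); cv2.imwrite("pics/top1.png",cv2.resize(im[120:320,120:380],None,fx=3,fy=3)[:600,:780])
print(observe()["wrist_force"])
E
```

```text
time: 4.55
ee_pos: [526.1, 226.3, 114.6]
tool_rot: [[0.427, -0.211, 0.879], [0.092, 0.977, 0.19], [-0.9, -0.001, 0.436]]
wrist_force: [-0.2, -0.6, 0.1]
opening: 1.0
[ 0.50680733 -1.3590262   0.5501917 ]
```

View pics/top1.png

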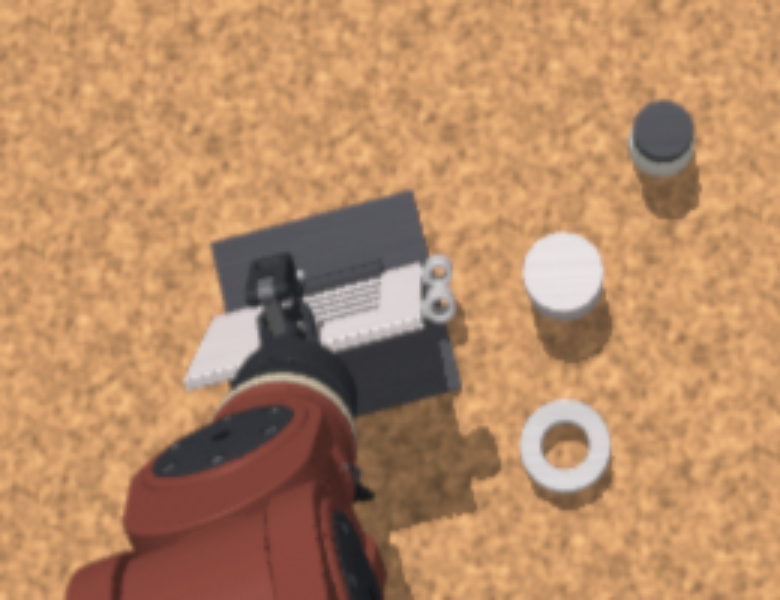

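The top view shows the gripper straddling the door's top edge near its middle (crop pixel about (295,335)), with the knuckles at (437,285) clear. Closing.

```bash
python3 -m jog '[0,0,0,0,0,0,0,0,0,0,0,0,0,0,0,0,0,0,0,0,0,0,0,0,0,0,0,0,0,0,0,0,0,0,0,0,0,0,0,0,0,0,0,0,0,0,0,0,0,0,0,0,0,0]' 255 90
```

```text
time: 5.5
ee_pos: [526.6, 226.6, 116.6]
tool_rot: [[0.429, -0.212, 0.878], [0.092, 0.977, 0.19], [-0.899, -0.001, 0.439]]
wrist_force: [-4.6, -2.3, 7.0]
opening: 0.083
```

```bash
python3 -m jog '[-2.1,-0.5,4.5,0,0,0,-4.3,-0.9,9,0,0,0,-4.3,-0.9,9,0,0,0,-6.4,-1.4,13.5,0,0,0,-6.4,-1.4,13.5,0,0,0,-6.4,-1.4,13.5,0,0,0,-6.4,-1.4,13.5,0,0,0,-6.4,-1.4,13.5,0,0,0]'
python3 - <<'E'
from h import *
Rt=toolR(doorR(0,0)); plan(observe()["ee_pos"],Rt)
# door grasp: TCP is 41 below top, centred; target: hinge at (468.5,-205.4)
H=np.array([468.5,-205.4])
for name,off in(("stage",(0,60,38)),):
    tcp=np.array([H[0],H[1]+93,200-41+38.])+[0,60,0]; print(tcp); plan(tcp,Rt)
E
```

```text
time: 6.3
ee_pos: [482.4, 216.9, 206.8]
tool_rot: [[0.427, -0.212, 0.879], [0.092, 0.977, 0.191], [-0.899, -0.001, 0.437]]
wrist_force: [-0.5, -0.1, -4.4]
opening: 0.082
t 6.3 d [0. 0. 0.] rv [-0.0477  0.4509 -0.2097] deg 28.6 F [-0.5 -0.1 -4.4] op 0.082
[468.5 -52.4 197. ]
t 6.3 d [ -13.9 -269.3   -9.8] rv [-0.0477  0.4509 -0.2097] deg 28.6 F [-0.5 -0.1 -4.4] op 0.082
```

```bash
python3 -m jog '[-1.2,-22.4,-0.6,-0.004,0.0376,-0.0175,-1.2,-22.4,-0.6,-0.004,0.0376,-0.0175,-1.2,-22.4,-0.6,-0.004,0.0376,-0.0175,-1.2,-22.4,-0.6,-0.004,0.0376,-0.0175,-1.2,-22.4,-0.6,-0.004,0.0376,-0.0175,-1.2,-22.4,-0.6,-0.004,0.0376,-0.0175,-1.2,-22.4,-0.6,-0.004,0.0376,-0.0175,-1.2,-22.4,-0.6,-0.004,0.0376,-0.0175,-1.2,-22.4,-0.6,-0.004,0.0376,-0.0175,-1.2,-22.4,-0.6,-0.004,0.0376,-0.0175,-1.2,-22.4,-0.6,-0.004,0.0376,-0.0175,-1.2,-22.4,-0.6,-0.004,0.0376,-0.0175,0,0,0,0,0,0,0,0,0,0,0,0,0,0,0,0,0,0]'
python3 - <<'E'
from h import *
import pickle
plan([468.5,-52.4,197],toolR(doorR(0,0)))
for n in CI:
    im,d=capture(n); cv2.imwrite(f"pics/{n}2.png",im); np.save(f"pics/{n}2.npy",d)
t=tips(list(DOOR)+["pin_low","pin_high","machine"]); pickle.dump(t,open("t2.pkl","wb"))
for k,v in t.items(): print(k,np.round(v[0],1),round(v[1],2))
im=cv2.imread("pics/scene2.png"); cv2.imwrite("pics/s2c.png",cv2.resize(im[100:280,150:400],None,fx=3.2,fy=3.2,interpolation=cv2.INTER_CUBIC))
im=cv2.imread("pics/top2.png"); cv2.imwrite("pics/t2c.png",cv2.resize(im[150:300,300:500],None,fx=4,fy=4,interpolation=cv2.INTER_CUBIC))
E
```

```text
time: 7.8
ee_pos: [469.1, -50.8, 199.3]
tool_rot: [[0.001, -0.0, 1.0], [0.0, 1.0, 0.0], [-1.0, 0.0, 0.001]]
wrist_force: [1.4, -0.2, -4.1]
opening: 0.079
t 7.8 d [-0.6 -1.6 -2.3] rv [-0.0001  0.0013 -0.0002] deg 0.1 F [ 1.4 -0.2 -4.1] op 0.079
('guard_center', 'scene') [308.9 160.6] 0.88
('guard_top', 'scene') [311.3 132.7] 0.94
('guard_edge', 'scene') [341.9 165.2] 0.76
('guard_edge', 'top') [317.7 251.1] 0.81
('guard_pull', 'scene') [338.4 164.7] 0.94
('guard_pull', 'top') [329.6 265. ] 0.69
('knuckle_low', 'scene') [280.1 173.2] 0.86
('knuckle_high', 'scene') [272.8 148.1] 0.79
('pin_low', 'scene') [260.5 181.3] 0.81
('pin_high', 'scene') [261.6 155.5] 0.64
('machine', 'scene') [264.1 201.9] 0.82
```

View pics/s2c.png

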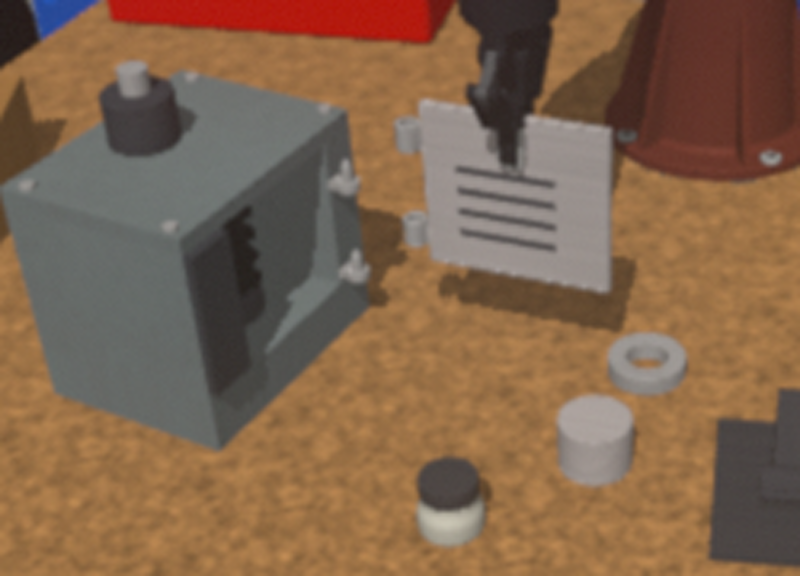

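View pics/t2c.png

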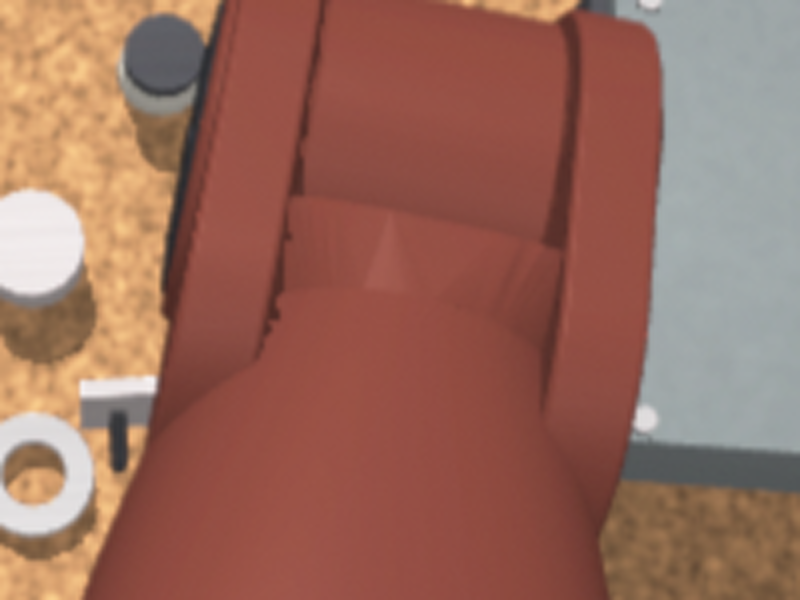

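```bash
python3 - <<'E'
import cv2,numpy as np
a=cv2.imread("pics/top0.png")[235:267,410:460]; b=cv2.imread("pics/scene2.png")[140:195,245:300]
cv2.imwrite("pics/pt.png",cv2.resize(a,None,fx=14,fy=14,interpolation=cv2.INTER_CUBIC))
cv2.imwrite("pics/ps.png",cv2.resize(b,None,fx=10,fy=10,interpolation=cv2.INTER_CUBIC))
E
```

```text
(no output)
```

View pics/pt.png

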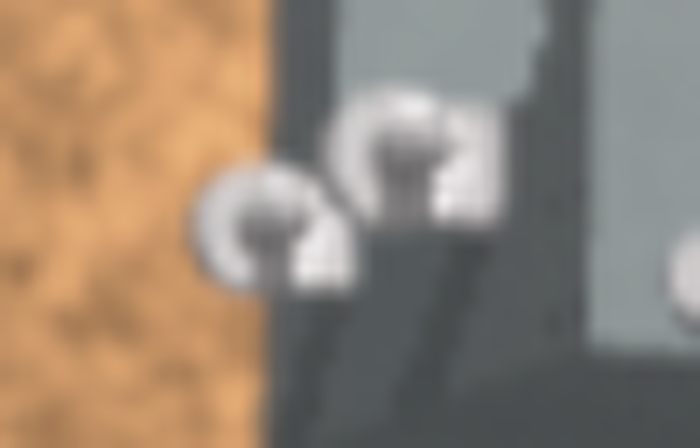

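View pics/ps.png

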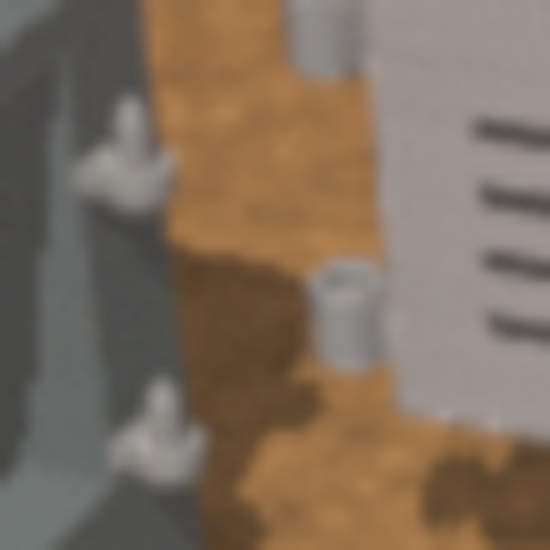

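```bash
python3 - <<'E'
from h import *
def atz(uv,z,n):
    a=back(uv,1.0,n)[0]; b=back(uv,1000.,n)[0]; k=(z-a[2])/(b[2]-a[2]); return (a+k*(b-a)).round(1)
print("top low",atz((428.1,250.8),65,"top"),"high",atz((438.1,245.75),155,"top"), "net",atz((429.2,252.4),65,"top"),atz((440.6,245.7),155,"top"),atz((422.9,255.8),0,"top"))
print("scene low",atz((261.05,182.85),65,"scene"),"high",atz((257.65,154.65),155,"scene"),"apex",atz((261,177.5),85,"scene"),atz((257.4,149.35),175,"scene"))
print("net",atz((260.5,181.3),65,"scene"),atz((264.3,202),0,"scene"))
o=observe(); T=o["ee_pos"]
# predicted door from kinematics, unknown s (x_door shift) and w (height)
d=np.load("pics/scene2.npy"); r=outline_of("guard_center","scene"); m=cv2.erode(r[0]["region"].astype(np.uint8),np.ones((5,5)))>0
v,u=np.nonzero(m&(d>0)); P=back(np.c_[u,v],d[v,u],"scene")
P=P[(P[:,2]<165)&(np.abs(P[:,0]-np.median(P[:,0]))<8)]
A=np.c_[P[:,1:],np.ones(len(P))]; c=np.linalg.lstsq(A,P[:,0],rcond=None)[0]; e=P[:,0]-A@c
print("plane x = %.4f y + %.4f z + %.1f"%tuple(c),"x at tcp",c@[T[1],T[2],1],"std",e.std(), "expected",T[0]+4)
import pickle; t=pickle.load(open("t2.pkl","rb"))
for l in DOOR:
    for n in CI:
        if (l,n) in t:
            pr=np.array([T[0],T[1],T[2]+41-75])+doorR(0,0)@np.array(DOOR[l],float)
            print(l,n,(t[l,n][0]-proj(pr,n)[0]).round(1))
print("kn low mine",[279.1,174.05]-proj([T[0],T[1]-93,T[2]-94],"scene")[0])
E
```

```text
top low [ 470.6 -202.7   65. ] high [ 470.6 -203.2  155. ] net [ 467.1 -204.7   65. ] [ 470.4 -208.1  155. ] [ 466.3 -204.4    0. ]
scene low [ 463.3 -208.1   65. ] high [ 460.7 -210.   155. ] apex [ 465.5 -205.    85. ] [ 465.9 -206.   175. ]
net [ 456.6 -213.1   65. ] [ 464.5 -203.9    0. ]Traceback (most recent call last):
  File "<stdin>", line 9, in <module>
IndexError: list index out of range
```

```bash
python3 - <<'E'
from h import *
o=observe(); T=o["ee_pos"]
d=np.load("pics/scene2.npy")
C=np.array([(-70,-4,-65),(70,-4,-65),(70,-4,20),(-70,-4,20)])
uv=proj(np.array([T[0],T[1],T[2]-34])+C@doorR(0,0).T,"scene")
m=np.zeros((400,640),np.uint8); cv2.fillConvexPoly(m,uv.round().astype(np.int32),1)
v,u=np.nonzero((m>0)&(d>0)); P=back(np.c_[u,v],d[v,u],"scene")
P=P[np.abs(P[:,0]-np.median(P[:,0]))<6]
A=np.c_[P[:,1:],np.ones(len(P))]; c=np.linalg.lstsq(A,P[:,0],rcond=None)[0]; e=P[:,0]-A@c
print(len(P),"plane x = %.4f y + %.4f z + %.1f"%tuple(c),"x at tcp",c@[T[1],T[2],1],"std",e.std(), "expected",T[0]+4)
import pickle; t=pickle.load(open("t2.pkl","rb"))
for l in DOOR:
    for n in CI:
        if (l,n) in t:
            pr=np.array([T[0],T[1],T[2]+41-75])+doorR(0,0)@np.array(DOOR[l],float)
            print(l,n,(t[l,n][0]-proj(pr,n)[0]).round(1))
print("kn low mine",[279.1,174.05]-proj([T[0],T[1]-93,T[2]-94],"scene")[0])
# overlay model on both
for n,box in(("scene",(110,220,250,370)),("top",(220,300,300,380))):
    im=cv2.imread(f"pics/{n}2.png"); k=6; a,b,c0,d0=box
    big=cv2.resize(im[a:b,c0:d0],None,fx=k,fy=k,interpolation=cv2.INTER_CUBIC)
    C=np.array([(-80,4,-75),(80,4,-75),(80,4,75),(-80,4,75),(-80,-4,-75),(80,-4,-75),(80,-4,75),(-80,-4,75)])
    for x in proj(np.array([T[0],T[1],T[2]-34])+C@doorR(0,0).T,n):
        cv2.circle(big,tuple(int(q) for q in ((x-[c0,a]+.5)*k).round()),2,(0,0,255),-1)
    cv2.imwrite(f"pics/o2{n}.png",big)
E
```

```text
1461 plane x = 0.0030 y + 0.0043 z + 471.5 x at tcp 472.1794174489626 std 1.8689818332691683 expected 473.60211787678844
guard_center scene [-1.9 -1.8]
guard_top scene [ 1.5 -4. ]
guard_edge scene [ 1.7 -2.2]
guard_edge top [-2.7 -0.8]
guard_pull scene [1.7 3.4]
guard_pull top [-0.8  0.1]
knuckle_low scene [ 0.4 -2.6]
knuckle_high scene [-4.4  1.2]
kn low mine [-0.62313135 -1.79620204]
```

View pics/o2scene.png

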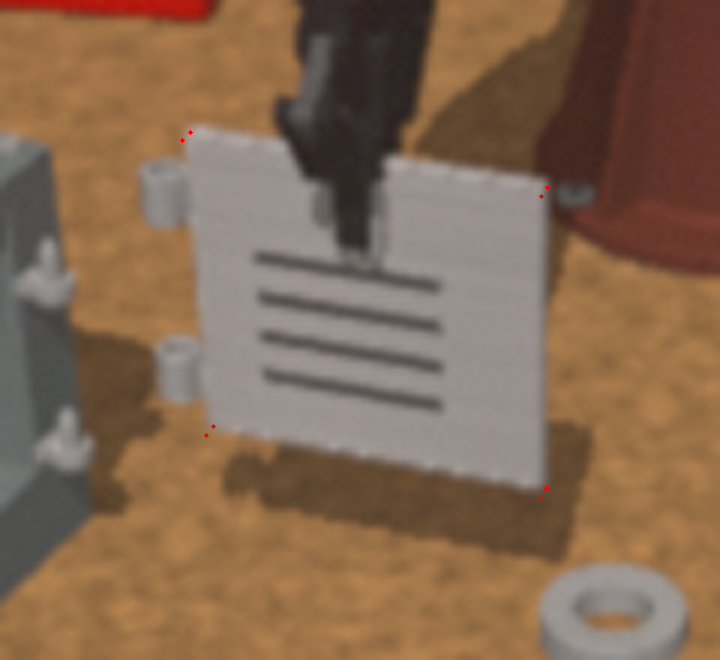

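View pics/o2top.png

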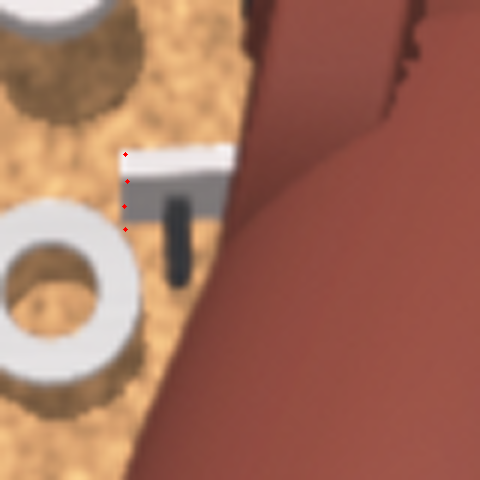

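```bash
python3 - <<'E'
from h import *
T=observe()["ee_pos"]; D0=np.array([T[0],T[1],T[2]-34]); Rd=doorR(0,0)
# x=[Hx,Hy,s,w,sdu,sdv,tdu,tdv]
cor=lambda i:np.array([(-80,-4,75),(-80,4,75),(80,4,75),(-80,-4,-75),(80,-4,-75)][i],float)
def f(x):
    Hx,Hy,s,w,a,b,c,d=x; r=[]
    pd=lambda q,n:proj(D0+[0,s,w]+Rd@np.array(q,float),n)[0]
    base=lambda q,n:proj(D0+Rd@np.array(q,float),n)[0]
    # scene silhouette: measured = base + offs
    for q,i,off in [((-80,-4,75),0,5),((-80,-4,-75),0,2),((80,4,75),0,1),((80,4,-75),0,1),((-80,4,75),1,-5),((80,4,75),1,-9),((-80,-4,-75),1,-6),((80,-4,-75),1,-7)]:
        r.append(pd(q,"scene")[i]+[a,b][i]-base(q,"scene")[i]-off/6)
    for q,i,off in [((80,4,75),0,-4),((80,4,75),1,-5),((80,4,-75),1,-6),((80,-4,75),1,-4)]:
        r.append(pd(q,"top")[i]+[c,d][i]-base(q,"top")[i]-off/6)
    for z,uv in((65,(428.1,250.8)),(155,(438.1,245.75))): r+=list(proj([Hx,Hy,z],"top")[0]+[c,d]-uv)
    for z,uv in((65,(261.05,182.85)),(155,(257.65,154.65)),(85,(261,177.5)),(175,(257.4,149.35))): r+=list(proj([Hx,Hy,z],"scene")[0]+[a,b]-uv)
    r+=[s/3,w/3,a/.8,b/.8,c/.8,d/.8]   # priors
    return np.array(r)
s=least_squares(f,[469,-204,0,0,0,0,0,0]); J=s.jac; cov=np.linalg.inv(J.T@J)*0.1
print(s.x.round(2)); print(np.sqrt(np.diag(cov)).round(2)); print(s.fun.round(2).tolist())
print("TCP target xy",s.x[0],s.x[1]+93-s.x[2],"seated TCP z",200-41-s.x[3], "sig y-rel",np.sqrt(cov[1,1]+cov[2,2]+2*cov[1,2]))
E
```

```text
[ 4.6919e+02 -2.0406e+02  8.5000e-01  7.9000e-01 -6.0000e-02 -8.7000e-01
 -3.1000e-01 -5.7000e-01]
[0.48 0.52 0.46 0.53 0.16 0.14 0.21 0.14]
[-0.61, -0.12, 0.11, 0.08, -0.26, 0.4, -0.06, 0.11, -0.11, 0.24, 0.42, 0.07, 0.38, 0.05, 0.21, 0.12, 0.32, 0.49, 0.56, 0.99, -0.31, -0.13, 0.07, -0.18, 0.28, 0.26, -0.07, -1.09, -0.38, -0.71]
TCP target xy 469.1882360063809 -111.91260334419005 seated TCP z 158.21256809599763 sig y-rel 0.8640651907332646
```

```bash
python3 -m jog '[0,-8,-0.4,0,0,0,0,-8,-0.4,0,0,0,0,-8,-0.4,0,0,0,0,-8,-0.4,0,0,0,0,-8,-0.4,0,0,0,0,-8,-0.4,0,0,0,0,-8,-0.4,0,0,0,0,-5,-0.4,0,0,0,0,0,0,0,0,0,0,0,0,0,0,0,0]'
python3 - <<'E'
from h import *
plan([469.2,-111.9,196],toolR(doorR(0,0)))
im,d=capture("scene"); cv2.imwrite("pics/scene3.png",im)
print(tips(["knuckle_low","knuckle_high","pin_low","pin_high"],("scene",)))
cv2.imwrite("pics/s3c.png",cv2.resize(im[110:200,230:330],None,fx=7,fy=6.6,interpolation=cv2.INTER_CUBIC))
E
```

```text
t 8.85 d [ -0.4 -60.4  -3.1] rv [0.0003 0.0011 0.0005] deg 0.1 F [-0.   0.1 -3.1] op 0.083
{('knuckle_low', 'scene'): (array([284.3, 175.3]), 0.61), ('knuckle_high', 'scene'): (array([272.9, 147.6]), 0.96), ('pin_low', 'scene'): (array([257.7, 182.5]), 0.82), ('pin_high', 'scene'): (array([258.6, 156.2]), 0.86)}schema error: expected a multiple of 6 numbers
```

View pics/s3c.png

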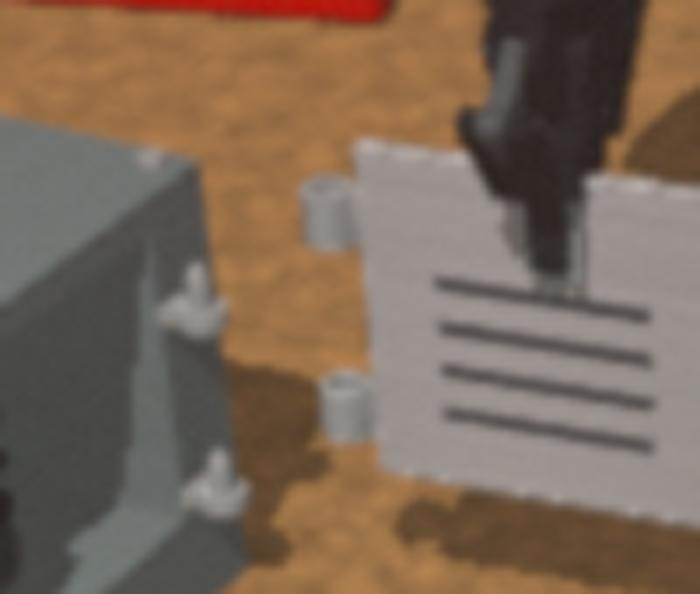

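Row-count typo, so the arm did not move. Retyping.

```bash
python3 -m jog '[0,-8,-0.4,0,0,0, 0,-8,-0.4,0,0,0, 0,-8,-0.4,0,0,0, 0,-8,-0.4,0,0,0, 0,-8,-0.4,0,0,0, 0,-8,-0.4,0,0,0, 0,-8,-0.4,0,0,0, 0,-4.4,-0.3,0,0,0, 0,0,0,0,0,0, 0,0,0,0,0,0]'
python3 - <<'E'
from h import *
plan([469.2,-111.9,196],toolR(doorR(0,0)))
im,d=capture("scene"); cv2.imwrite("pics/scene3.png",im)
print(tips(["knuckle_low","knuckle_high"],("scene",)))
cv2.imwrite("pics/s3c.png",cv2.resize(im[110:200,220:320],None,fx=7,fy=6.6,interpolation=cv2.INTER_CUBIC))
E
```

```text
time: 10.1
ee_pos: [469.6, -111.8, 196.0]
tool_rot: [[0.001, 0.001, 1.0], [-0.0, 1.0, -0.001], [-1.0, -0.0, 0.001]]
wrist_force: [-0.2, -0.0, -4.4]
opening: 0.081
t 10.1 d [-0.4 -0.1  0. ] rv [0.0001 0.0011 0.0006] deg 0.1 F [-0.2 -0.  -4.4] op 0.081
{('knuckle_low', 'scene'): (array([259.9, 171.9]), 0.58), ('knuckle_high', 'scene'): (array([252.2, 144. ]), 0.64)}
```

View pics/s3c.png

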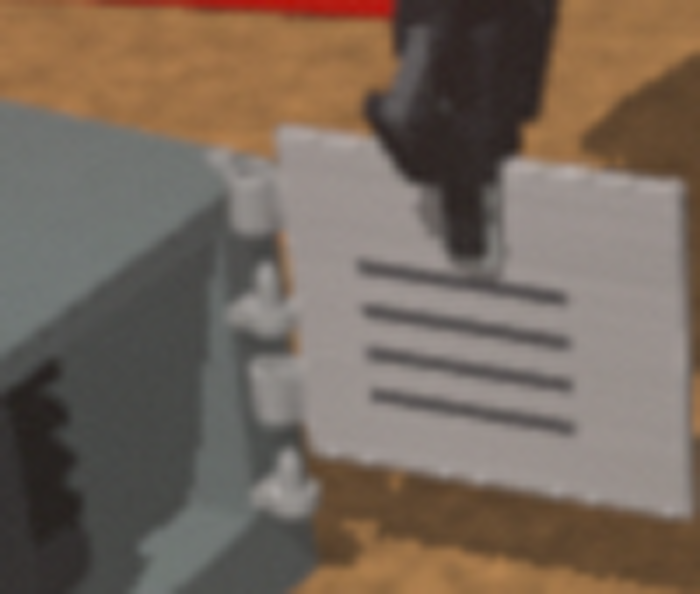

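```bash
python3 - <<'E'
from h import *
im=cv2.imread("pics/scene3.png")
cv2.imwrite("pics/s3d.png",cv2.resize(im[130:192,245:275],None,fx=12,fy=9.6*1.0,interpolation=cv2.INTER_CUBIC) if 0 else cv2.resize(im[130:192,245:275],None,fx=9.6,fy=9.6,interpolation=cv2.INTER_CUBIC))
p=np.array([469.2,-204,100.]); b=proj(p,"scene")[0]
for d in np.eye(3): print((proj(p+d,"scene")[0]-b).round(3))
g=im.sum(2)/3
for v in (137,139,141,143,152,153,154,155,165,167,169,171,180,181,183): print(v,g[v,248:270].astype(int).tolist())
E
```

```text
[-0.158  0.185]
[0.327 0.06 ]
[-0.035 -0.305]
137 [115, 115, 113, 116, 128, 142, 148, 150, 150, 142, 136, 143, 151, 149, 147, 147, 148, 147, 148, 149, 147, 148]
139 [113, 112, 108, 101, 106, 129, 140, 139, 135, 129, 125, 134, 145, 147, 148, 147, 146, 148, 148, 148, 147, 147]
141 [104, 94, 85, 80, 97, 127, 139, 139, 135, 129, 123, 128, 139, 146, 146, 148, 147, 146, 147, 147, 146, 148]
143 [79, 79, 79, 79, 93, 122, 137, 139, 135, 129, 118, 115, 128, 142, 145, 146, 144, 145, 145, 145, 146, 146]
152 [73, 80, 93, 97, 87, 78, 78, 85, 109, 144, 141, 114, 99, 120, 143, 148, 148, 148, 148, 149, 147, 149]
153 [73, 83, 98, 99, 90, 80, 80, 87, 110, 135, 136, 114, 94, 115, 141, 146, 148, 147, 148, 150, 148, 149]
154 [74, 82, 100, 101, 89, 83, 95, 114, 123, 134, 133, 114, 97, 120, 144, 149, 148, 147, 148, 147, 147, 148]
155 [73, 81, 100, 102, 95, 102, 127, 145, 146, 139, 134, 119, 112, 139, 151, 149, 146, 147, 148, 148, 148, 149]
165 [78, 93, 99, 101, 102, 96, 86, 105, 134, 133, 130, 134, 138, 141, 148, 152, 147, 144, 146, 146, 145, 146]
167 [81, 99, 102, 103, 102, 97, 84, 99, 132, 141, 140, 136, 135, 134, 136, 142, 146, 146, 146, 146, 147, 146]
169 [81, 100, 103, 102, 101, 99, 86, 91, 121, 136, 139, 137, 131, 125, 127, 136, 144, 147, 147, 146, 146, 148]
171 [81, 98, 102, 103, 103, 98, 89, 87, 110, 130, 140, 136, 131, 122, 122, 134, 145, 147, 147, 147, 148, 146]
180 [99, 104, 104, 104, 104, 103, 101, 93, 80, 76, 79, 106, 142, 147, 120, 85, 72, 74, 75, 79, 80, 84]
181 [99, 103, 103, 104, 103, 103, 102, 94, 80, 79, 93, 118, 139, 139, 118, 86, 76, 70, 73, 76, 76, 74]
183 [100, 102, 103, 102, 103, 102, 101, 100, 107, 132, 147, 152, 141, 137, 124, 115, 125, 104, 76, 70, 71, 74]
```

View pics/s3d.png

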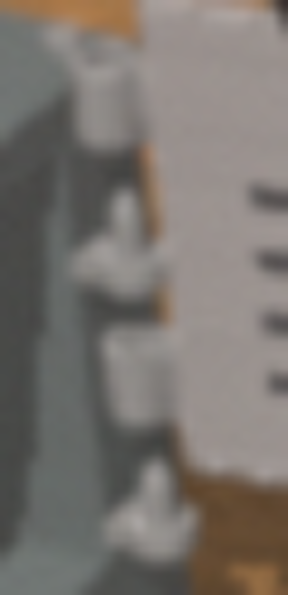

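```bash
python3 -m jog '[0,0,-4,0,0,0,0,0,-4,0,0,0,0,0,-4,0,0,0,0,0,-3,0,0,0,0,0,-2,0,0,0,0,0,-2,0,0,0,0,0,0,0,0,0]'; python3 -m jog '[0,0,-2,0,0,0,0,0,-2,0,0,0,0,0,0,0,0,0]'
```

```text
time: 10.95
ee_pos: [469.5, -111.9, 176.8]
tool_rot: [[0.001, 0.0, 1.0], [-0.0, 1.0, -0.0], [-1.0, -0.0, 0.001]]
wrist_force: [0.6, 0.9, -3.9]
opening: 0.079
time: 11.25
ee_pos: [469.5, -111.8, 172.8]
tool_rot: [[0.001, 0.0, 1.0], [-0.0, 1.0, -0.0], [-1.0, -0.0, 0.001]]
wrist_force: [-0.5, 0.1, -4.7]
opening: 0.081
```

```bash
python3 -m jog '[0,0,-1.5,0,0,0,0,0,-1.5,0,0,0,0,0,0,0,0,0]'; python3 -m jog '[0,0,-1.5,0,0,0,0,0,-1.5,0,0,0,0,0,0,0,0,0]'; python3 - <<'E'
from h import *
im,d=capture("scene"); cv2.imwrite("pics/s4.png",cv2.resize(im[110:200,220:320],None,fx=7,fy=6.6,interpolation=cv2.INTER_CUBIC))
print(observe()["torque"])
E
```

```text
time: 11.55
ee_pos: [469.5, -111.9, 169.8]
tool_rot: [[0.001, 0.0, 1.0], [-0.0, 1.0, -0.0], [-1.0, -0.0, 0.001]]
wrist_force: [0.1, 0.3, -4.3]
opening: 0.081
time: 11.85
ee_pos: [469.5, -111.9, 166.8]
tool_rot: [[0.001, 0.0, 1.0], [-0.0, 1.0, -0.0], [-1.0, -0.0, 0.001]]
wrist_force: [0.2, 0.3, -4.3]
opening: 0.082
[ 0.00118313 -0.0233568   0.00731854]
```

View pics/s4.png

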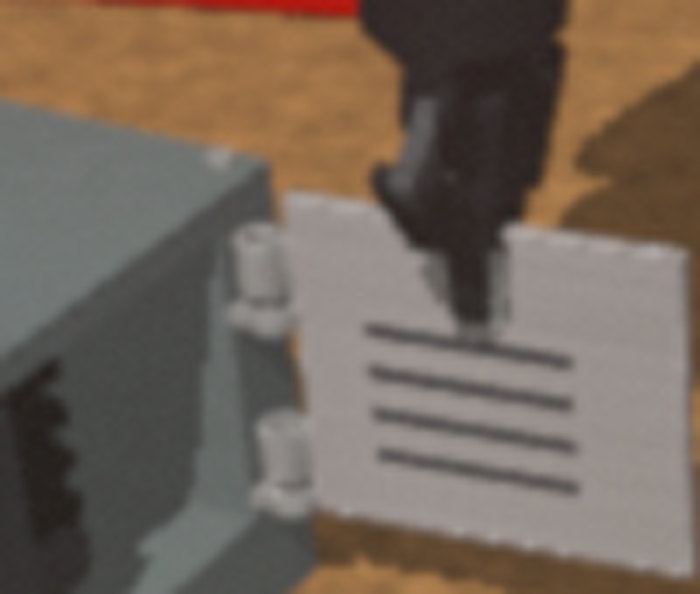

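Both knuckles sit over their pins (crop (258,265) and (285,450)) a few mm above the brackets, with no contact force. Continuing down until it rests.

```bash
python3 -m jog '[0,0,-1.5,0,0,0,0,0,-1.5,0,0,0,0,0,-1.5,0,0,0,0,0,0,0,0,0]'; python3 -m jog '[0,0,-1.5,0,0,0,0,0,-1.5,0,0,0,0,0,0,0,0,0]'; python3 -m jog '[0,0,-1,0,0,0,0,0,0,0,0,0]';
```

```text
time: 12.3
ee_pos: [469.5, -111.8, 162.3]
tool_rot: [[0.001, 0.0, 1.0], [-0.0, 1.0, -0.0], [-1.0, -0.0, 0.001]]
wrist_force: [0.0, 1.3, -5.0]
opening: 0.083
time: 12.6
ee_pos: [469.5, -111.8, 159.3]
tool_rot: [[0.001, 0.0, 1.0], [-0.0, 1.0, -0.0], [-1.0, -0.0, 0.001]]
wrist_force: [0.8, 0.2, -3.9]
opening: 0.075
time: 12.8
ee_pos: [469.6, -111.9, 158.4]
tool_rot: [[0.001, 0.0, 1.0], [-0.0, 1.0, -0.0], [-1.0, -0.0, 0.001]]
wrist_force: [0.4, -0.5, -4.5]
opening: 0.079
```

```bash
for i in 1 2 3; do python3 -m jog '[0,0,-0.7,0,0,0,0,0,0,0,0,0]' | grep -E "ee_pos|wrist"; done
```

```text
ee_pos: [469.6, -111.9, 157.7]
wrist_force: [0.6, -0.2, -4.0]
ee_pos: [469.7, -112.0, 157.2]
wrist_force: [0.5, 1.3, -1.9]
ee_pos: [469.9, -111.9, 156.9]
wrist_force: [-1.4, 2.9, 3.6]
```

```bash
python3 -m jog '[0,0,-0.7,0,0,0,0,0,0,0,0,0,0,0,0,0,0,0]'; python3 - <<'E'
from h import *
im,d=capture("scene"); cv2.imwrite("pics/s5.png",cv2.resize(im[110:200,220:320],None,fx=7,fy=6.6,interpolation=cv2.INTER_CUBIC))
print(observe()["torque"])
E
```

```text
time: 13.7
ee_pos: [470.1, -111.8, 156.7]
tool_rot: [[0.003, 0.0, 1.0], [-0.001, 1.0, -0.0], [-1.0, -0.001, 0.003]]
wrist_force: [-2.9, 4.9, 10.4]
opening: 0.082
[ 0.24171642  0.61475221 -0.21802905]
```

View pics/s5.png

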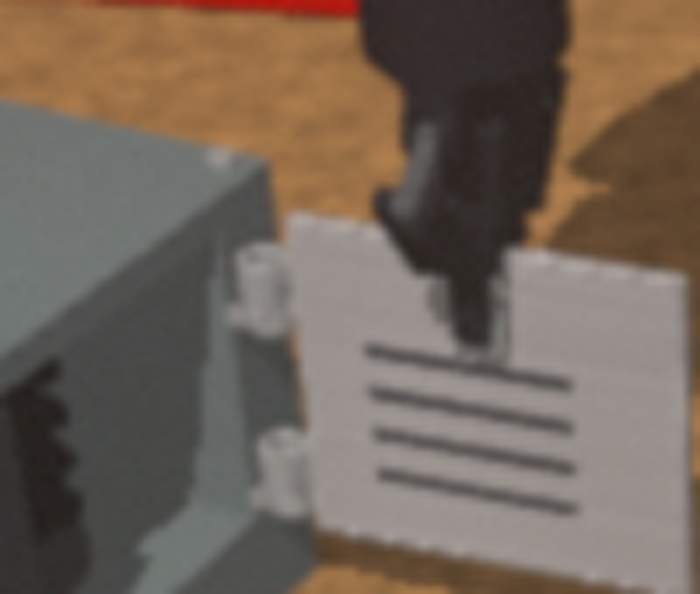

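```bash
python3 -m jog '[0,0,0.8,0,0,0,0,0,0,0,0,0]'|grep wrist; python3 -m jog '[0,0,0,0,0,0,0,0,0,0,0,0,0,0,0,0,0,0,0,0,0,0,0,0,0,0,0,0,0,0,0,0,0,0,0,0,0,0,0,0,0,0,0,0,0,0,0,0]' 60; python3 -m jog '[0,0,8,0,0,0,0,0,10,0,0,0,0,0,14,0,0,0,0,0,14,0,0,0,0,0,14,0,0,0,0,0,14,0,0,0,0,0,14,0,0,0]'; python3 - <<'E'
from h import *
for n in CI:
    im,d=capture(n); cv2.imwrite(f"pics/{n}6.png",im)
cv2.imwrite("pics/s6.png",cv2.resize(cv2.imread("pics/scene6.png")[110:200,220:320],None,fx=7,fy=6.6,interpolation=cv2.INTER_CUBIC))
E
```

```text
wrist_force: [-1.9, 3.1, 6.1]
time: 14.75
ee_pos: [469.6, -111.9, 156.5]
tool_rot: [[0.001, 0.0, 1.0], [-0.0, 1.0, -0.0], [-1.0, -0.0, 0.001]]
wrist_force: [0.9, 1.3, 1.1]
opening: 0.765
time: 15.45
ee_pos: [469.8, -111.9, 246.1]
tool_rot: [[0.002, 0.0, 1.0], [-0.001, 1.0, -0.0], [-1.0, -0.001, 0.002]]
wrist_force: [0.6, -0.2, 0.6]
opening: 0.765
```

View pics/s6.png

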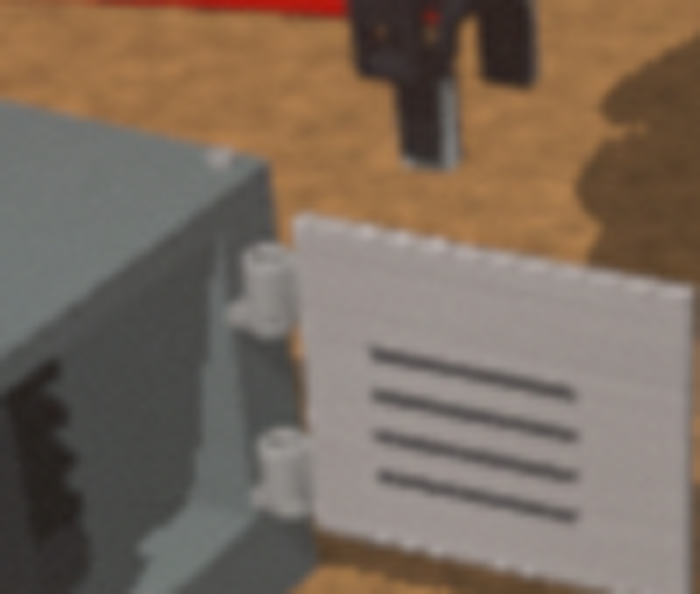

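View pics/top6.png

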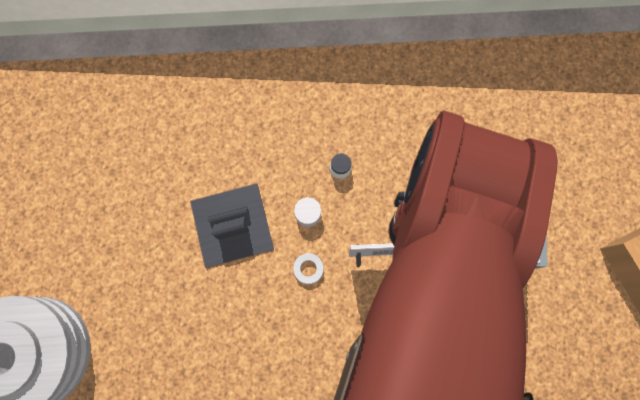

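```bash
python3 -m jog '[-10,8,0,0,0,0,-10,8,0,0,0,0,-10,8,0,0,0,0,-10,8,0,0,0,0,-12,8,0,0,0,0,-4,8,0,0,0,0,0,0,-18,0,0,0,0,0,-18,0,0,0,0,0,-18,0,0,0,0,0,-18,0,0,0,0,0,-4,0,0,0,0,0,0,0,0,0]' 255 40
python3 - <<'E'
from h import *
H=np.array([469.2,-204]);o=observe()["ee_pos"][:2]
def P(th,r=140,gap=0):
    t=np.radians(th); return H+r*np.array([np.cos(t),np.sin(t)])+(4+14.5*abs(np.sin(t))+11*abs(np.cos(t))+gap)*np.array([-np.sin(t),np.cos(t)])
prev=o
for th in list(range(90,-1,-6))+[-3,-5,-6,-7.3]:
    p=P(th); print(th,p.round(1),(p-prev).round(1)); prev=p
E
```

```text
time: 16.75
ee_pos: [413.2, -63.6, 168.4]
tool_rot: [[0.0, 0.0, 1.0], [0.0, 1.0, -0.0], [-1.0, 0.0, 0.0]]
wrist_force: [0.4, 1.1, 0.2]
opening: -0.001
90 [450.7 -64. ] [37.5 -0.4]
84 [464.4 -62.7] [13.7  1.3]
78 [478.3 -62.8] [13.9 -0.1]
72 [492.3 -64.3] [14.  -1.5]
66 [506.3 -67.3] [14. -3.]
60 [520.1 -71.7] [13.8 -4.5]
54 [533.5 -77.7] [13.4 -6. ]
48 [546.4 -85.1] [12.9 -7.5]
42 [558.6 -94.1] [12.2 -8.9]
36 [ 569.9 -104.4] [ 11.3 -10.3]
30 [ 580.1 -116. ] [ 10.2 -11.6]
24 [ 589.  -128.8] [  8.9 -12.8]
18 [ 596.5 -142.7] [  7.5 -13.9]
12 [ 602.4 -157.5] [  6.  -14.8]
6 [ 606.7 -173. ] [  4.3 -15.5]
0 [ 609.2 -189. ] [  2.5 -16. ]
-3 [ 609.8 -195.6] [ 0.6 -6.6]
-5 [ 610.1 -200. ] [ 0.2 -4.4]
-6 [ 610.2 -202.3] [ 0.1 -2.2]
-7.3 [ 610.2 -205.2] [ 0.  -2.9]
```

```bash
python3 -m jog '[8,0,0,0,0,0,8,0,0,0,0,0,8,0,0,0,0,0,8,0,0,0,0,0,5.5,0,0,0,0,0,7,0.6,0,0,0,0,7,0.6,0,0,0,0,7,0,0,0,0,0,7,0,0,0,0,0,7,-0.7,0,0,0,0,7,-0.8,0,0,0,0,7,-1.5,0,0,0,0,7,-1.5,0,0,0,0,7,-2.2,0,0,0,0,7,-2.3,0,0,0,0,6.7,-3,0,0,0,0,6.7,-3,0,0,0,0,6.4,-3.7,0,0,0,0,6.4,-3.8,0,0,0,0,0,0,0,0,0,0]'
python3 - <<'E'
from h import *
im,d=capture("scene"); cv2.imwrite("pics/s7.png",cv2.resize(im[90:230,150:350],None,fx=4,fy=4,interpolation=cv2.INTER_CUBIC))
E
```

```text
time: 18.75
ee_pos: [548.2, -85.8, 168.4]
tool_rot: [[0.002, 0.001, 1.0], [-0.001, 1.0, -0.001], [-1.0, -0.001, 0.002]]
wrist_force: [-0.7, -0.1, -0.0]
opening: -0.004
```

View pics/s7.png

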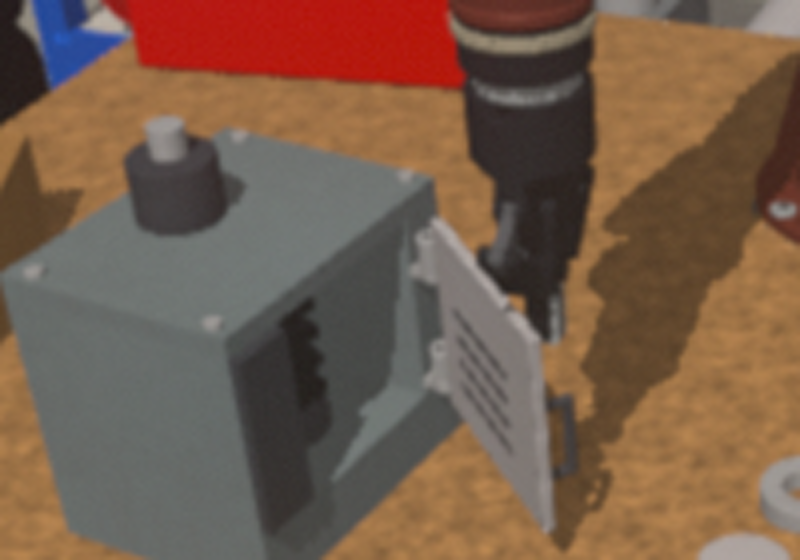

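The door is swinging shut on its pins (free edge at crop (548,380)), with the fingers behind its top part and the pull clear below them. Continuing the arc.

```bash
python3 -m jog '[6.1,-4.4,0,0,0,0,6.1,-4.5,0,0,0,0,5.6,-5.1,0,0,0,0,5.6,-5.2,0,0,0,0,5.1,-5.8,0,0,0,0,5.1,-5.8,0,0,0,0,4.4,-6.4,0,0,0,0,4.4,-6.4,0,0,0,0,3.8,-7,0,0,0,0,3.7,-6.9,0,0,0,0,3,-7.4,0,0,0,0,3,-7.4,0,0,0,0,2.2,-7.7,0,0,0,0,2.1,-7.8,0,0,0,0,1.2,-8,0,0,0,0,1.2,-6,0,0,0,0,0,0,0,0,0,0]'
python3 - <<'E'
from h import *
im,d=capture("scene"); cv2.imwrite("pics/s8.png",cv2.resize(im[90:230,150:350],None,fx=4,fy=4,interpolation=cv2.INTER_CUBIC))
E
```

```text
time: 20.5
ee_pos: [610.0, -187.9, 168.4]
tool_rot: [[0.001, 0.001, 1.0], [-0.001, 1.0, -0.001], [-1.0, -0.001, 0.001]]
wrist_force: [-0.5, 0.7, -0.5]
opening: 0.001
```

View pics/s8.png

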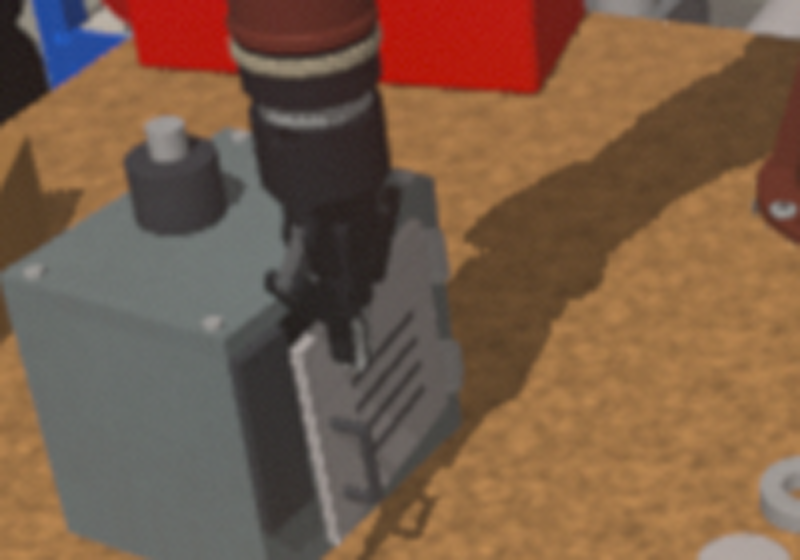

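```bash
python3 -m jog '[0.2,-3,0,0,0,0,0,-3,0,0,0,0,0,-3,0,0,0,0,0,0,0,0,0,0]'|grep -E "ee_p|wri"; for i in 1 2 3; do python3 -m jog '[0,-1.5,0,0,0,0,0,-1.5,0,0,0,0,0,0,0,0,0,0]'|grep -E "ee_p|wri"; done
```

```text
ee_pos: [610.2, -196.4, 168.6]
wrist_force: [0.4, 0.2, 0.1]
ee_pos: [610.1, -199.2, 168.5]
wrist_force: [0.8, -0.6, 0.0]
ee_pos: [610.2, -202.3, 168.5]
wrist_force: [-0.2, 0.4, 0.2]
ee_pos: [610.1, -205.2, 168.5]
wrist_force: [-1.4, 1.0, -0.3]
```

```bash
for i in 1 2 3 4; do python3 -m jog '[0,-1.2,0,0,0,0,0,0,0,0,0,0]'|grep -E "ee_p|wri"; done; python3 - <<'E'
from h import *
im,d=capture("scene"); cv2.imwrite("pics/s9.png",cv2.resize(im[90:230,150:350],None,fx=4,fy=4,interpolation=cv2.INTER_CUBIC))
E
```

```text
ee_pos: [610.1, -206.3, 168.5]
wrist_force: [0.5, -0.1, -0.3]
ee_pos: [610.1, -207.0, 168.4]
wrist_force: [0.4, 2.0, 0.5]
ee_pos: [610.0, -207.2, 168.5]
wrist_force: [-0.0, 6.7, 0.8]
ee_pos: [610.0, -207.3, 168.5]
wrist_force: [-1.3, 11.7, 3.2]
```

View pics/s9.png

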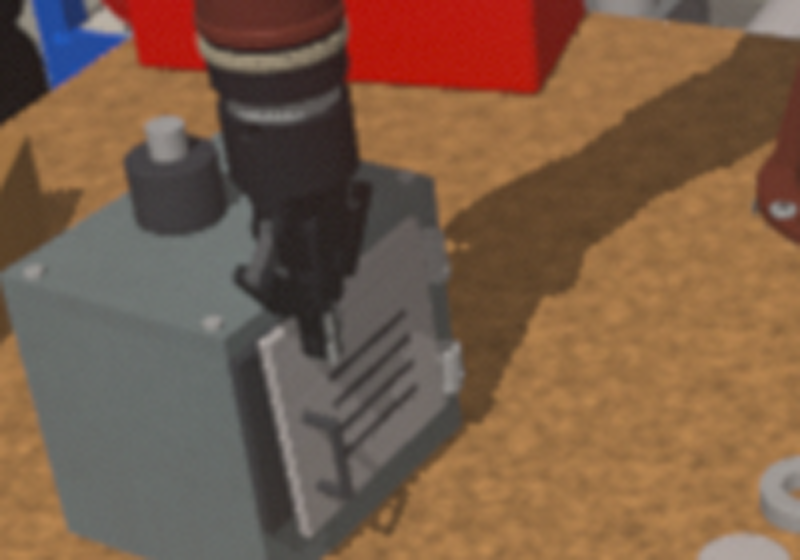

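```bash
python3 -m jog '[0,2,0,0,0,0,0,5,0,0,0,0,0,10,0,0,0,0,0,15,0,0,0,0,0,15,0,0,0,0,0,20,0,0,0,0,0,20,10,0,0,0,0,20,20,0,0,0,0,20,20,0,0,0,-10,20,20,0,0,0,-30,20,10,0,0,0,-30,30,0,0,0,0,-30,30,0,0,0,0,-30,30,0,0,0,0,-30,30,0,0,0,0,0,0,0,0,0,0]'
python3 - <<'E'
from h import *
ims={n:capture(n) for n in CI}
for n in CI: cv2.imwrite(f"pics/{n}10.png",ims[n][0])
cv2.imwrite("pics/s10.png",cv2.resize(ims["scene"][0][90:230,150:350],None,fx=4,fy=4,interpolation=cv2.INTER_CUBIC))
# door face plane from scene depth
d=ims["scene"][1]; v,u=np.mgrid[150:215,215:262]; v=v.ravel();u=u.ravel();k=d[v,u]>0;P=back(np.c_[u,v][k],d[v,u][k],"scene")
a=np.radians(-7.34);H=np.array([469.2,-204,0]);Q=(P-H)@np.array([[np.cos(a),-np.sin(a),0],[np.sin(a),np.cos(a),0],[0,0,1]])
S=Q[(Q[:,0]>20)&(Q[:,0]<165)&(Q[:,2]>60)&(Q[:,2]<195)&(abs(Q[:,1]-4)<8)]
A=np.c_[S[:,0],np.ones(len(S))];print(len(S),np.median(S[:,1]),np.linalg.lstsq(A,S[:,1],rcond=None)[0], "top z",np.percentile(Q[abs(Q[:,1]-2)<6][:,2],[98,99.5]))
E
```

```text
time: 24.3
ee_pos: [446.1, 80.8, 248.8]
tool_rot: [[-0.0, -0.004, 1.0], [0.001, 1.0, 0.004], [-1.0, 0.001, -0.0]]
wrist_force: [0.8, -0.7, 0.3]
opening: -0.002
1512 3.287380622874722 [0.00502862 2.89739601] top z [197.98996254 199.82772114]
```

View pics/s10.png

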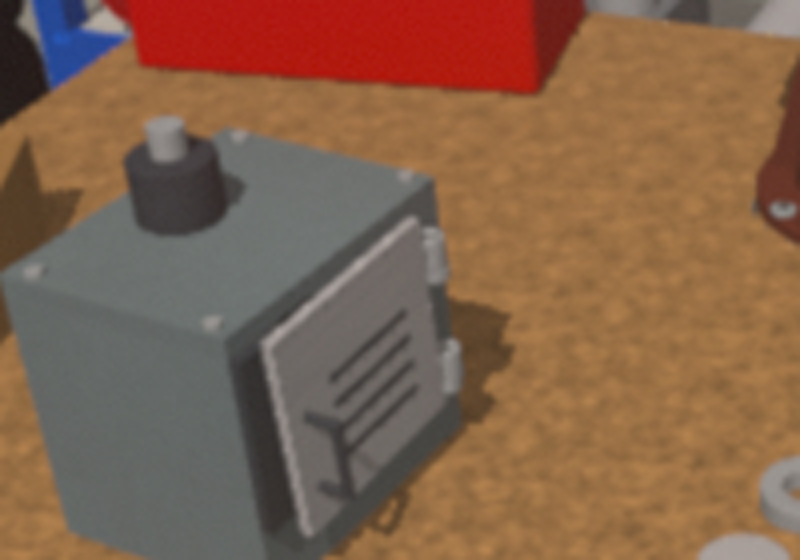

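View pics/top10.png

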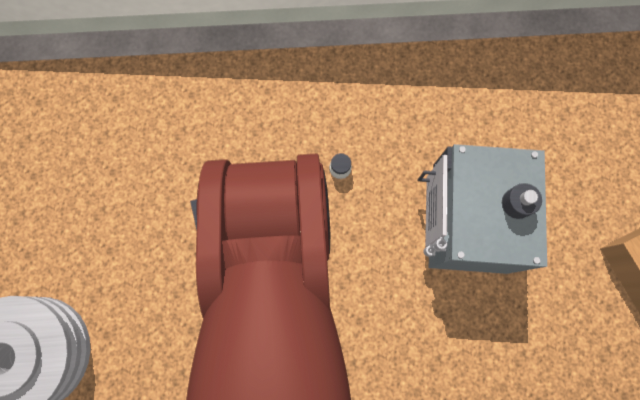

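The last pictures show the door flush in the press front: its free edge is at scene crop (285,440) and both knuckles are on their brackets at (433,255) and (450,365). The jar is at its original place in the top view, (341,166).

```bash
python3 -c "
from workcell import *
print(job_done())"
```

```text
the job is handed in; nothing more can be done
None
```

The guard door is hung on both pins and pushed shut against its stop. I handed the job in at about 24 s.

**What I did:**
- I gripped the door by its top edge, drew it out of the rack along its own plane and stood it upright.
- I brought it in from the front with the door about 97° open and lowered it over both pins. It met no resistance until it rested on the brackets, at about 10 N.
- I then let go, backed off and pushed the outer face with closed fingers until the stop pushed back at about 12 N.

**Last checks:**
- **Shut:** depth puts the outer face at the press's y ≈ 3.3 mm (4 expected), parallel to the front within 0.3°.
- **Seated:** depth puts the top edge at about 200 mm, which is fully down.
- **Arm:** it stood clear, with close to zero wrist force.
- **Loose items:** the jar was in its original place in the last top view. The arm hid the can and bearing there, but both were where they started in the top view taken after I let go of the door.

**What disagreed:**
- The two cameras differed by 2–3 mm from each other and from the arm. I allowed for this before lowering the door.
- One detection of the upper pin was plainly wrong and I ignored it.
- One move was refused because I typed the wrong number of values. The arm did not move, and I retyped it.

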